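# Pass a weldment through the check gate and seat it on the sprung stop

## Task

Pick up the welded tube bracket, set it in the open end of the blue check lane lug-end last, and slide it along the lane through the yellow self-closing gate until its nose meets the red sprung pad. Press it home against the pad with a light push of about ten newtons (never more than twenty), then let go so that it stays resting against the pad with the gate shut behind it. Do not force the gate or lift the bracket over the gate, and leave the spray can, brush and magnet square where they are.

Things in the scene. Friction and masses are not known exactly. Their poses are not given: they have to be found in the camera images.
- weldment: Loose welded steel bracket, 0.36 to 0.58 kg: closed tube stub 60 long (x) x 44 wide (y) x 30 high mm, with an upright flat lug 8 thick (x) x 44 wide (y) on top at its rear end: lug centre plane at x = -26, from z = 30 to 70, back flush with the tube's rear face. Origin: centre of the underside; z up, +x from lug end to nose. Starts upright on the bench. The lug can be pinched from above.
- nose (a point): Centre of the bracket's front end: point (30, 0, 17) mm in the bracket's axes, which it shares. This end leads through the gate.
- lane: Blue base plate 345 x 130 x 6 mm fixed to the bench, top at z = 6, from x = -115 to 230, with aluminium guide rails. Origin: lane centre line at the closed gate, at bench level; +x is the direction of travel, +y left of it, z up. A hinge pin (12 dia., at x = 0, y = 44, top z = 56) and a post (12 square, at x = -2, y = -40, top z = 52) stand beside the gate.
- lane_mouth (a point): Middle of the lane's open end, on the plate top: point (-80, 0, 6) mm in the lane's axes, which it shares. Rails 6 thick, tops 16 above the bench: 66 between them from lane x = -110 to -50 (open end), funnelling to 50 between them at x = -5, then 50 up to x = 175.
- gate: Yellow gate leaf, a 4 mm plate 66 wide x 32 high on the upright hinge pin at the lane's left; free edge 68 mm from the pin. Origin: on the hinge axis, 18 above the bench; -y to the free edge; x along the lane when shut. Swings only onward, counterclockwise from above, to 1.5 rad. A weak spring (0.024 N m shut, 0.08 open) shuts it; anything in the lane under 70 mm past the gate line holds it open.
- stop: Grey stop block at the lane's far end, 30 x 52 x 40 high, carrying on a screw spindle a red sprung pad (40 wide x 28 high, face across the lane). Origin: on the lane's centre line at the plate top, 15 ahead of the block's face; +x along travel. The pad face stands anywhere from 0 to 40 mm ahead (-x) of the origin: see or feel for it. The pad gives 1 mm per 6 N, at most 8 mm, and springs back.
- spray: Spray can, 60 diameter x 170 high, upright; origin under its centre. Bystander.
- brush: Workshop brush lying on the bench; origin near its middle, underside. Bystander.
- magnet: Red magnet square, about 90 x 90 x 16 high; origin under its centre. Bystander.

How it is judged:
By the outcome, as a careful person would: the job done as asked, in the order asked, and still so for the second after the job is handed in, with the robot touching nothing.
It also fails if it takes over 61 s, if anything falls off the work surface, if the arm or the gripper's body presses on something with over 40 N, if the wrist force passes 120 N, or if a joint passes its speed limit or range.

## Robot

A 7-joint arm with a two-finger parallel gripper is mounted at the origin on the work surface. World frame = base frame: x ahead of the robot, y to its left, z up, the work surface at z = 0. Lengths are in m, angles in rad, forces in N, time in s.
With the tool pointing down it reaches from about 0.4 to 0.85 m from the base axis. Payload 10.4 kg.
Tool frame: the origin (TCP) lies midway between the tips of the shut fingers; the grasp point (between the pads) lies 19 mm behind it; z points along the fingers, y is the line along which they close (so a half turn about z gives the same grasp; the last joint's range is limited). The gripper opens to 87 mm and grips with 3 to 60 N. Pads are 19 mm wide; open, the fingers measure 117 mm over their backs; the gripper's body (75 mm by 190 mm) begins 51 mm behind the grasp point.
Start: joints at [1.189, 0.332, -0.065, 1.46, 0.022, 1.35, -0.088], TCP at [0.219, -0.585, 0.223] pointing down, gripper open.
Joint ranges: [-2.6, 2.6], [-0.5, 2.12], [-1.47, 1.34], [0.16, 2.42], [-1.27, 4.41], [0.06, 2.06], [-2.6, 2.6]. Speed limits (rad/s): [2.22, 2.22, 2.79, 2.79, 3.14, 3.14, 3.14].

## Interface

Orientations are given as a unit quaternion [x, y, z, w].
In Python, from bench import sensors, eyes, order gives the robot as it stands.
- The arm moves only by the tool arm_command, never from a script. Its argument "steps" is a list of rows, each an object with "rot": the turn, a rotation vector about the world's x, y, z in degrees, a list of three; "slide": the shift along the world's x, y, z in m, a list of three; "grip": the opening, from 0 (shut) to 1 (fully open). A call has exactly 8 rows; each row shifts and turns the commanded pose from where the row before left it; what a row does not reach is not made up. A row lasts 1/8 s, in which the tool goes at most 62.5 mm and 10.7 degrees, less where a joint would pass 70% of its speed; a pose out of reach is approached as far as the arm can. A call with a gripper value outside its range is refused whole. The fingers move at their own pace and stop on an object; "newtons" is the grip in N (left out, the last holds). Time passes only in rows, so rows that do not move let the fingers close, or fill a call up. It gives the time, the measured TCP pose, the force, the opening and the grip force at its end, in the units of the state.
- sensors.read_state(): the state, without advancing time (a new reading comes with each control period).
- eyes.camera(name): name is "side" or "top"; returns a dict with "pixels" (384x512x3 uint8, red, green, blue), "intrinsics" (3x3 intrinsics, pixels), "k1" (the pictures are not rectified: a ray, as slopes to the right and down, at radius r is drawn at 1 + k1 r^2 times it, then the intrinsics apply), "pose" (4x4, takes a point from camera to world coordinates). Camera axes: x right, y down, z forward; pixel columns grow to the right and rows downward; lengths in m; the calibration is good to about 2 mm. A picture is of the moment at which its call begins. There is no depth.
- order.close_job(): hands the job in; it is judged then, once.
Trained networks look in a picture, given as the dict that the camera call returned (one of the last four; its "shot" number tells which), for a name from the list of things; names that differ only in an ending like _2 or _b are one class to them, and where a whole thing is asked for, a point or a joint stands for the part that bears it (a point fixed in the world has none). Each returns a list of dicts, best first, with "conf" (0 to 1); they miss things now and then, are a little off and sometimes report something else, mostly with a low value. They report only what shows in the picture. A call takes as long as a camera call.
- eyes.look_for(name, picture): "bbox" ([left, top, right, bottom] in pixels, round what is visible of it).
The state is a dict: "time": time; "joint_positions": joint angles; "joint_vel": joint speeds; "joint_torque": joint torques, N m; "ee_pos": TCP position; "eef_rot": TCP orientation; "ft_force": force on the tool from outside, world axes, zero at the start; "torque": the same for the moment, N m; "width": finger opening in m; "grip_force": force on a finger pad.
Only numpy, scipy, OpenCV 4.12 (cv2) and the standard library are available. Lean on these libraries where they do the work, as an engineer would, in place of code of your own. Each camera call takes 0.05 s, during which the arm holds its last target. There are 200 camera calls.

## Working session

There is one attempt and no reset: what is moved stays moved. The work goes in short steps, Python scripts to look and compute and a tool call to move; the robot and the scene stay as the last step left them, time stands still between calls to the robot, and variables do not carry over. Pictures are saved under pics/ and viewed, at most 10 in all, crops included, and the job is handed in when it is done.

Besides the shell and the picture viewer there is one more tool, called after "Emit:" as name([rows], argument=value, ...), one row to a line, values as JSON. arm_command: Moves the arm, as the interface text tells. Its arguments: {"type":"object","properties":{"steps":{"type":"array","items":{"type":"object","properties":{"rot":{"type":"array","items":{"type":"number"}},"slide":{"type":"array","items":{"type":"number"}},"grip":{"type":"number"}}}},"newtons":{"type":"number"}},"required":["steps"]}

```bash
mkdir -p pics
cat > h.py <<'E'
import numpy as np, cv2
from bench import sensors, eyes, order
def ray(p,uv):
    K=np.array(p["intrinsics"]);k=p["k1"];T=np.array(p["pose"])
    d=np.array([(uv[0]-K[0,2])/K[0,0],(uv[1]-K[1,2])/K[1,1]]);s=d.copy()
    for _ in range(20): s=d/(1+k*(s@s))
    v=T[:3,:3]@np.array([s[0],s[1],1]);return T[:3,3],v/np.linalg.norm(v)
def atz(p,uv,z):
    o,v=ray(p,uv);return o+v*(z-o[2])/v[2]
def proj(p,X):
    K=np.array(p["intrinsics"]);T=np.array(p["pose"]);c=T[:3,:3].T@(np.array(X)-T[:3,3])
    s=c[:2]/c[2];s=s*(1+p["k1"]*(s@s));return np.array([K[0,0]*s[0]+K[0,2],K[1,1]*s[1]+K[1,2]])
def tri(p1,a,p2,b):
    o1,v1=ray(p1,a);o2,v2=ray(p2,b)
    t=np.linalg.lstsq(np.c_[v1,-v2],o2-o1,rcond=None)[0]
    A=o1+t[0]*v1;B=o2+t[1]*v2;return (A+B)/2,np.linalg.norm(A-B)
E
python3 - <<'E'
from h import *
import pickle
ps={}
for n in("top","side"):
    p=eyes.camera(n);ps[n]=p
    cv2.imwrite(f"pics/{n}0.png",p["pixels"][:,:,::-1])
    print(n,np.round(p["intrinsics"],1).tolist(),p["k1"],np.round(p["pose"],3).tolist())
    for k in("weldment","lane","gate","stop","spray","brush","magnet"):
        r=eyes.look_for(k,p)
        print(k,[(np.round(x["bbox"]).tolist(),round(x["conf"],2)) for x in r[:2]])
pickle.dump(ps,open("p0.pkl","wb"))
s=sensors.read_state();print(s["time"],s["ee_pos"],s["eef_rot"],s["width"])
E
```

```text
top [[404.0, 0.0, 253.3], [0.0, 404.0, 190.2], [0.0, 0.0, 1.0]] 0.023432879687330436 [[0.014, -0.985, 0.173, 0.363], [-1.0, -0.017, -0.021, 0.015], [0.023, -0.173, -0.985, 1.213], [0.0, 0.0, 0.0, 1.0]]
weldment [([342.0, 212.0, 373.0, 236.0], 0.67)]
lane [([180.0, 153.0, 295.0, 214.0], 0.92)]
gate []
stop [([171.0, 165.0, 203.0, 188.0], 0.86)]
spray [([331.0, 125.0, 366.0, 160.0], 0.91)]
brush [([90.0, 254.0, 157.0, 275.0], 0.79)]
magnet [([236.0, 118.0, 271.0, 151.0], 0.7)]
side [[423.3, 0.0, 257.0], [0.0, 423.3, 193.7], [0.0, 0.0, 1.0]] -0.16186901051321032 [[-0.996, -0.073, 0.056, 0.497], [-0.091, 0.761, -0.642, 0.766], [0.004, -0.645, -0.765, 0.939], [0.0, 0.0, 0.0, 1.0]]
weldment [([276.0, 104.0, 302.0, 132.0], 0.55)]
lane [([200.0, 160.0, 279.0, 267.0], 0.77)]
gate [([244.0, 184.0, 270.0, 193.0], 0.63)]
stop [([222.0, 234.0, 243.0, 268.0], 0.96)]
spray [([321.0, 281.0, 347.0, 364.0], 0.32)]
brush [([320.0, 285.0, 346.0, 364.0], 0.73)]
magnet [([178.0, 178.0, 210.0, 209.0], 0.86), ([321.0, 283.0, 345.0, 363.0], 0.41)]
0.8 [ 0.21948206 -0.58520158  0.2225524 ] [9.83951354e-01 1.78436914e-01 1.86889616e-06 1.73966171e-05] 0.0868172033075833
```

```bash
python3 -c "
import cv2
for n in('top','side'):
    i=cv2.imread(f'pics/{n}0.png');cv2.imwrite(f'pics/{n}0b.png',cv2.resize(i,(800,600),interpolation=cv2.INTER_CUBIC))"
```

```text
(no output)
```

View pics/top0b.png

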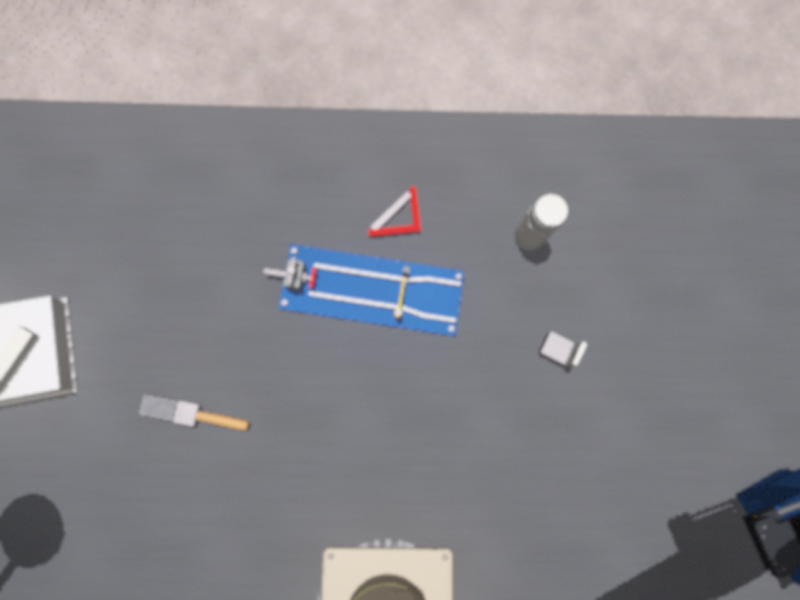

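View pics/side0b.png

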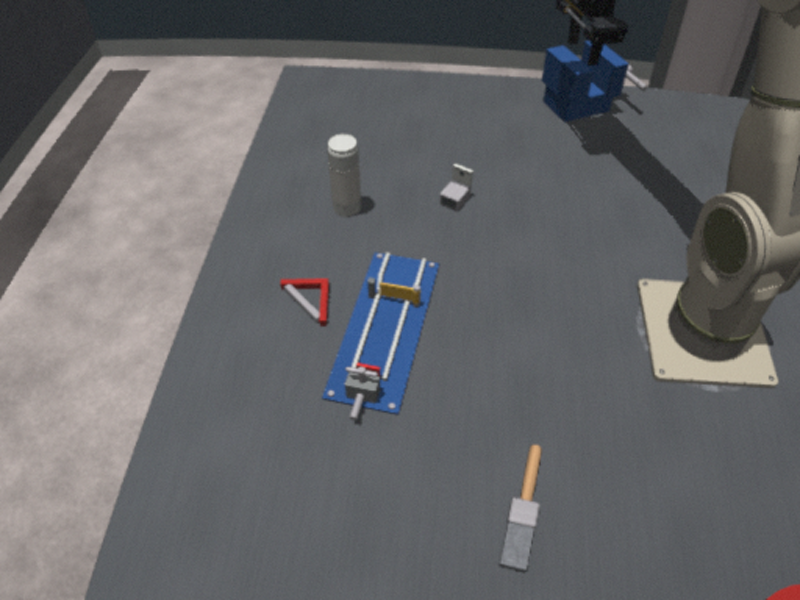

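The top view (800-wide scale) shows the lane with its mouth on the right at (455,295), the gate at (402,290) and the pad at (313,277). The bracket is at (565,349) with its lug to the right, so travel is image left, which is about world +y. The side view agrees: bracket (457,187), gate (400,293), pad (367,370).

```bash
cat > m.py <<'E'
from h import *
import pickle
from scipy.optimize import minimize
ps=pickle.load(open("p0.pkl","rb"))
tiles=[]
for n,(a,b,c,d) in(("top",(170,145,310,220)),("side",(190,155,290,275))):
    p=ps[n];hsv=cv2.cvtColor(p["pixels"],cv2.COLOR_RGB2HSV)
    m=cv2.inRange(hsv,(100,120,50),(125,255,255));k=np.zeros_like(m);k[b:d,a:c]=m[b:d,a:c]
    cs=max(cv2.findContours(k,cv2.RETR_EXTERNAL,cv2.CHAIN_APPROX_NONE)[0],key=cv2.contourArea)[:,0]
    P=np.array([atz(p,q,.006)[:2] for q in cs.astype(float)]).astype(np.float32)
    r=cv2.minAreaRect(P*1000);print(n,"lane rect",r)
    red=cv2.inRange(hsv,(170,120,60),(180,255,255))|cv2.inRange(hsv,(0,120,60),(6,255,255));ys,xs=np.nonzero(red[b:d,a:c])
    print("red",xs.min()+a,xs.max()+a,ys.min()+b,ys.max()+b)
    tiles.append(cv2.resize(p["pixels"][b:d,a:c],(400,300),interpolation=cv2.INTER_CUBIC))
B=lambda x0,x1,y0,y1,z0,z1:[(x,y,z) for x in(x0,x1) for y in(y0,y1) for z in(z0,z1)]
boxes=[np.array(B(-30,30,-22,22,0,30))/1e3,np.array(B(-30,-22,-22,22,30,70))/1e3]
def sil(p,x,y,th,z=0,S=8,off=(0,0),shape=(384,512)):
    c,s=np.cos(th),np.sin(th);R=np.array([[c,-s,0],[s,c,0],[0,0,1]]);m=np.zeros((shape[0]*S,shape[1]*S),np.uint8)
    for b in boxes:
        q=np.array([(proj(p,R@v+[x,y,z])-off+.5)*S-.5 for v in b])
        cv2.fillConvexPoly(m,cv2.convexHull(np.round(q).astype(np.int32)),255)
    return cv2.resize(m,shape[::-1],interpolation=cv2.INTER_AREA)/255.
W={"top":(332,200,384,244),"side":(264,92,316,142)}
def cost(v):
    t=0
    for n,(a,b,c,d) in W.items():
        p=ps[n];I=p["pixels"][b:d,a:c].astype(float).mean(2);bg=np.median(I)
        f=np.clip(np.abs(cv2.GaussianBlur(I,(0,0),.6)-bg)/30,0,1)
        m=cv2.GaussianBlur(sil(p,*v,off=np.array([a,b]),shape=(d-b,c-a)),(0,0),1)
        t+=((f-m)**2).sum()
    return t
if __name__=="__main__":
    g=atz(ps["top"],(357,224),.02)[:2];print("guess",g)
    best=min((minimize(cost,[g[0],g[1],np.radians(a)],method="Nelder-Mead",options=dict(initial_simplex=[[g[0],g[1],np.radians(a)],[g[0]+.01,g[1],np.radians(a)],[g[0],g[1]+.01,np.radians(a)],[g[0],g[1],np.radians(a)+.2]])) for a in(60,90,120)),key=lambda r:r.fun)
    print(best.x[:2],np.degrees(best.x[2]),best.fun)
    for n,(a,b,c,d) in W.items():
        p=ps[n];s=8;im=cv2.resize(p["pixels"][b:d,a:c],None,fx=s,fy=s,interpolation=cv2.INTER_CUBIC)
        m=(cv2.resize(sil(p,*best.x,off=np.array([a,b]),shape=(d-b,c-a)),None,fx=s,fy=s)>.5).astype(np.uint8)
        cv2.drawContours(im,cv2.findContours(m,0,2)[0],-1,(0,255,0),1);tiles.append(cv2.resize(im,(400,300)))
    o=np.vstack([np.hstack(tiles[:2]),np.hstack(tiles[2:])]);cv2.imwrite("pics/fit.png",o[:,:,::-1])
E
python3 m.py
```

```text
top lane rect ((552.7042236328125, 43.64729309082031), (340.5853576660156, 53.19717788696289), 81.7783432006836)
red 198 268 145 183
side lane rect ((538.9053344726562, 46.970123291015625), (349.347900390625, 59.50669860839844), 75.78107452392578)
red 190 242 178 237
guess [ 0.47644753 -0.31892974]
[ 0.47818884 -0.32382861] 60.62341973450392 141.79960758535358
```

View pics/fit.png

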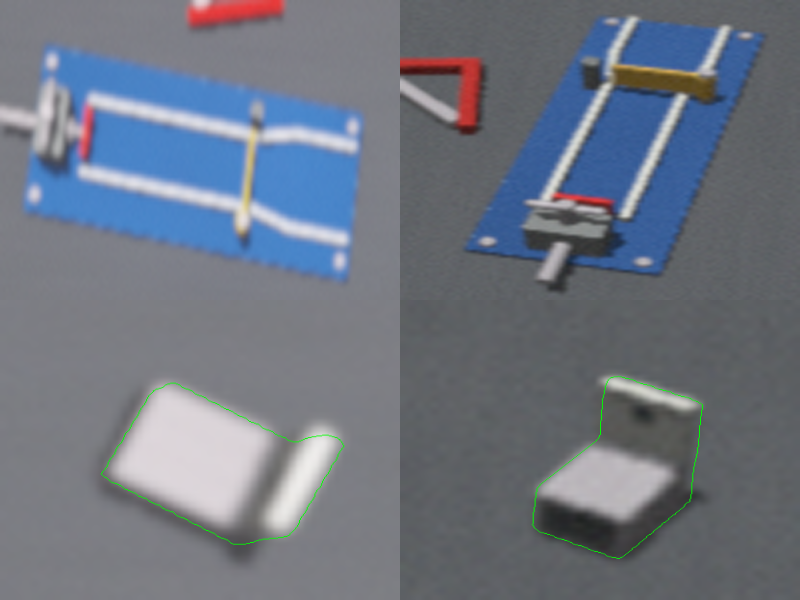

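The fit overlays the bracket well in both views (bottom tiles). In the top-left tile the plate corners are at about (48,45), (362,112), (345,278) and (27,210), with the gate shut. Next I'll refine the lane with the whole blue hull.

```bash
cat > l.py <<'E'
from m import *
out=[]
for n,(a,b,c,d) in(("top",(170,145,310,220)),("side",(190,155,290,275))):
    p=ps[n];hsv=cv2.cvtColor(p["pixels"],cv2.COLOR_RGB2HSV)
    m=cv2.inRange(hsv,(100,120,50),(125,255,255))[b:d,a:c];ys,xs=np.nonzero(m)
    P=np.array([atz(p,q,.006)[:2] for q in np.c_[xs+a,ys+b].astype(float)]).astype(np.float32)
    print(n,cv2.minAreaRect(cv2.convexHull(P*1000)))
    red=(cv2.inRange(hsv,(168,120,60),(180,255,255))|cv2.inRange(hsv,(0,120,60),(6,255,255)))
    k,lab,st,ce=cv2.connectedComponentsWithStats(red[:, :]);print([(st[i].tolist(),ce[i].round(1).tolist()) for i in range(1,k) if st[i,4]>6])
    yl=cv2.inRange(hsv,(18,100,80),(32,255,255));k,lab,st,ce=cv2.connectedComponentsWithStats(yl);print("y",[(st[i].tolist(),ce[i].round(1).tolist()) for i in range(1,k) if st[i,4]>6])
def corners(n,th,x,y):
    c,s=np.cos(th),np.sin(th)
    return [proj(ps[n],[x+c*u-s*v,y+s*u+c*v,.006]) for u,v in((-.115,.065),(-.115,-.065),(.23,-.065),(.23,.065))]
# rough corner pixels -> joint fit
T=[(290.7,214.3),(296.5,172.9),(186.8,156.4),(179.3,197.6)]
S=[(190+765-400,155+35)]
S=[(280.8,168.8),(240,162.2),(206.8,254.8),(255,264)]
S=[(190+(u-400)/4,155+v/2.5) for u,v in((765,35),(597,17),(465,250),(660,274))]
for nm in(("top",),("side",),("top","side")):
    f=lambda v:sum(((np.array(corners(n,v[2],v[0],v[1]))-(T if n=="top" else S))**2).sum() for n in nm)
    r=minimize(f,[.55,-.03,1.7],method="Nelder-Mead",options=dict(maxiter=4000));print(nm,r.x,np.degrees(r.x[2]),r.fun)
E
python3 l.py
```

```text
top lane rect ((552.7042236328125, 43.64729309082031), (340.5853576660156, 53.19717788696289), 81.7783432006836)
red 198 268 145 183
side lane rect ((538.9053344726562, 46.970123291015625), (349.347900390625, 59.50669860839844), 75.78107452392578)
red 190 242 178 237
top ((590.2421264648438, 37.401397705078125), (342.4701843261719, 128.86004638671875), 81.998291015625)
[([236, 120, 33, 32, 258], [257.4, 141.2]), ([198, 172, 4, 12, 28], [199.9, 177.9])]
y []
side ((590.3968505859375, 37.36854553222656), (346.0164489746094, 129.4552001953125), 82.06072998046875)
[([180, 178, 31, 30, 277], [200.5, 186.6]), ([229, 232, 14, 6, 37], [236.1, 234.5]), ([491, 374, 21, 10, 144], [503.3, 379.5])]
y [([244, 181, 24, 13, 184], [255.4, 186.6])]
('top',) [ 0.58257607 -0.0214655   1.43659866] 82.31103982589123 3.6500634524520095
('side',) [ 0.58168139 -0.01806897  1.43562498] 82.25525207761348 0.534912266600277
('top', 'side') [ 0.58215451 -0.01998842  1.43621729] 82.28918946157337 6.518982378015734
```

Emit:
arm_command([
  {"slide": [0.031,0.03,-0.0115],"rot": [0,0,-6.25],"grip": 1},
  {"slide": [0.031,0.03,-0.0115],"rot": [0,0,-6.25],"grip": 1},
  {"slide": [0.031,0.03,-0.0115],"rot": [0,0,-6.25],"grip": 1},
  {"slide": [0.031,0.03,-0.0115],"rot": [0,0,-6.25],"grip": 1},
  {"slide": [0.031,0.03,-0.0115],"rot": [0,0,-6.25],"grip": 1},
  {"slide": [0.031,0.03,-0.0115],"rot": [0,0,-6.25],"grip": 1},
  {"slide": [0.031,0.03,-0.0115],"rot": [0,0,-6.25],"grip": 1},
  {"slide": [0.029,0.0287,-0.0115],"rot": [0,0,-6.25],"grip": 1},
])

```text
time: 1.8
ee_pos: [0.4666, -0.3454, 0.1304]
eef_rot: [0.967, -0.256, 0.0, 0.0]
ft_force: [0.3, -0.8, -0.5]
width: 0.087
grip_force: 0.0
```

Emit:
arm_command([
  {"grip": 1},
  {"grip": 1},
  {"grip": 1},
  {"grip": 1},
  {"grip": 1},
  {"grip": 1},
  {"grip": 1},
  {"grip": 1},
])

```text
schema error: expected keys rot, slide, grip
```

Emit:
arm_command([
  {"slide": [-0.001,-0.001,-0.02],"rot": [0,0,0.3],"grip": 1},
  {"slide": [0,0,-0.02],"rot": [0,0,0],"grip": 1},
  {"slide": [0,0,-0.02],"rot": [0,0,0],"grip": 0.8},
  {"slide": [0,0,-0.016],"rot": [0,0,0],"grip": 0.6},
  {"slide": [0,0,-0.01],"rot": [0,0,0],"grip": 0.5},
  {"slide": [0,0,-0.005],"rot": [0,0,0],"grip": 0.5},
  {"slide": [0,0,0],"rot": [0,0,0],"grip": 0.4},
  {"slide": [0,0,0],"rot": [0,0,0],"grip": 0.4},
], newtons=10)

```text
time: 2.8
ee_pos: [0.4648, -0.3477, 0.0402]
eef_rot: [0.968, -0.252, 0.0, 0.0]
ft_force: [0.9, -0.1, 0.4]
width: 0.0377
grip_force: 0.0
```

Run:
```python
from h import *
s=sensors.read_state();print(s["ee_pos"],s["ft_force"],s["width"])
t=[]
for n,(a,b,c,d) in(("top",(320,190,400,250)),("side",(250,85,330,145))):
    p=eyes.camera(n);t.append(cv2.resize(p["pixels"][b:d,a:c],(400,300),interpolation=cv2.INTER_CUBIC))
cv2.imwrite("pics/g1.png",np.hstack(t)[:,:,::-1])
```

```text
[ 0.46484806 -0.34773917  0.04015807] [ 0.90859218 -0.05793194  0.37018695] 0.03768022823822558
```

View pics/g1.png

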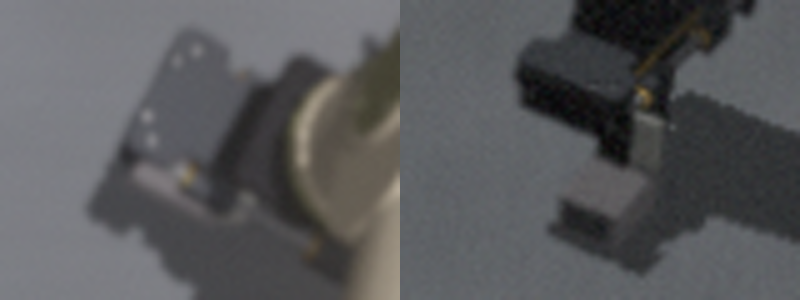

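Side tile: the fingers straddle the lug (about (645,140)) with the bracket upright at (600,200), not disturbed. Closing and lifting.

Emit:
arm_command([
  {"slide": [0,0,0],"rot": [0,0,0],"grip": 0.2},
  {"slide": [0,0,0],"rot": [0,0,0],"grip": 0},
  {"slide": [0,0,0],"rot": [0,0,0],"grip": 0},
  {"slide": [0,0,0],"rot": [0,0,0],"grip": 0},
  {"slide": [0,0,0],"rot": [0,0,0],"grip": 0},
  {"slide": [0,0,0],"rot": [0,0,0],"grip": 0},
  {"slide": [0,0,0],"rot": [0,0,0],"grip": 0},
  {"slide": [0,0,0.005],"rot": [0,0,0],"grip": 0},
], newtons=40)

```text
time: 3.9
ee_pos: [0.4631, -0.3476, 0.0436]
eef_rot: [0.968, -0.252, -0.001, 0.0]
ft_force: [0.6, -0.5, -5.4]
width: 0.0077
grip_force: 40.0
```

Emit:
arm_command([
  {"slide": [0,0,0.01],"rot": [0,0,0],"grip": 0},
  {"slide": [0,0,0.015],"rot": [0,0,0],"grip": 0},
  {"slide": [0,0,0.02],"rot": [0,0,0],"grip": 0},
  {"slide": [0,0,0.02],"rot": [0,0,0],"grip": 0},
  {"slide": [0,0,0.015],"rot": [0,0,0],"grip": 0},
  {"slide": [0,0,0.005],"rot": [0,0,0],"grip": 0},
  {"slide": [0,0,0],"rot": [0,0,0],"grip": 0},
  {"slide": [0,0,0],"rot": [0,0,0],"grip": 0},
])

```text
time: 4.9
ee_pos: [0.4641, -0.3473, 0.1288]
eef_rot: [0.968, -0.252, -0.001, -0.0]
ft_force: [-0.0, -0.2, -4.8]
width: 0.0076
grip_force: 40.0
```

Run:
```python
from h import *
import pickle
s=sensors.read_state();print(s["ee_pos"],s["eef_rot"],s["ft_force"],s["torque"],s["width"],s["grip_force"])
ps={n:eyes.camera(n) for n in("top","side")};pickle.dump(ps,open("p1.pkl","wb"))
t=[]
for n,(a,b,c,d) in(("top",(320,180,400,240)),("side",(250,75,330,135))):
    t.append(cv2.resize(ps[n]["pixels"][b:d,a:c],(400,300),interpolation=cv2.INTER_CUBIC))
cv2.imwrite("pics/g2.png",np.hstack(t)[:,:,::-1])
```

```text
[ 0.46406683 -0.34725051  0.12875655] [ 9.67837987e-01 -2.51573417e-01 -6.44052697e-04 -1.79283529e-04] [-0.01548788 -0.21149728 -4.76657385] [-0.02993453  0.06458462  0.02648297] 0.007575759003692354 40.00459313392639
```

View pics/g2.png

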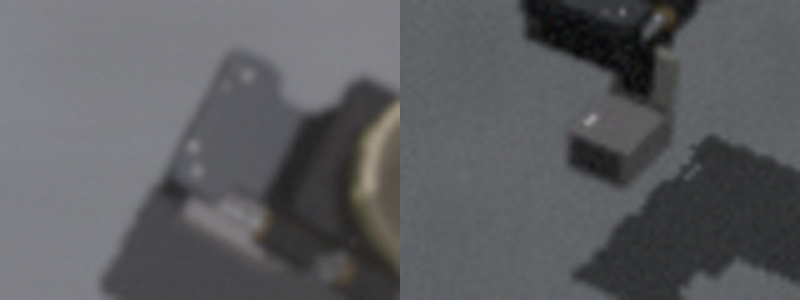

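The bracket is gripped, lifted and level (nose end at (600,150) in the right tile). Moving over the lane mouth.

Emit:
arm_command([
  {"slide": [0.0129,0.0278,0],"rot": [0,0,2.65],"grip": 0},
  {"slide": [0.0129,0.0278,0],"rot": [0,0,2.65],"grip": 0},
  {"slide": [0.0129,0.0278,0],"rot": [0,0,2.65],"grip": 0},
  {"slide": [0.0129,0.0278,0],"rot": [0,0,2.65],"grip": 0},
  {"slide": [0.0129,0.0278,0],"rot": [0,0,2.65],"grip": 0},
  {"slide": [0.0129,0.0278,0],"rot": [0,0,2.65],"grip": 0},
  {"slide": [0.0129,0.0278,0],"rot": [0,0,2.65],"grip": 0},
  {"slide": [0.0129,0.0278,0],"rot": [0,0,2.65],"grip": 0},
])

```text
time: 6.0
ee_pos: [0.5685, -0.1233, 0.1296]
eef_rot: [0.998, -0.068, 0.0, 0.0]
ft_force: [0.4, -0.3, -5.3]
width: 0.0075
grip_force: 40.0
```

Emit:
arm_command([
  {"slide": [0,0,-0.015],"rot": [0,0,0],"grip": 0},
  {"slide": [0,0,-0.015],"rot": [0,0,0],"grip": 0},
  {"slide": [0,0,-0.015],"rot": [0,0,0],"grip": 0},
  {"slide": [0,0,-0.005],"rot": [0,0,0],"grip": 0},
  {"slide": [0,0,0],"rot": [0,0,0],"grip": 0},
  {"slide": [0,0,0],"rot": [0,0,0],"grip": 0},
  {"slide": [0,0,0],"rot": [0,0,0],"grip": 0},
  {"slide": [0,0,0],"rot": [0,0,0],"grip": 0},
])

```text
time: 7.0
ee_pos: [0.5679, -0.1251, 0.0799]
eef_rot: [0.998, -0.069, 0.0, 0.0]
ft_force: [-0.7, 0.4, -4.3]
width: 0.0077
grip_force: 40.0
```

Run:
```python
from h import *
import pickle
s=sensors.read_state();print(s["ee_pos"],s["eef_rot"],s["ft_force"],s["width"])
q=s["eef_rot"];print("yaw",np.degrees(2*np.arctan2(q[1],q[0]))+90)
d=np.array([np.cos(np.radians(82.05)),np.sin(np.radians(82.05))]);e=np.array(s["ee_pos"][:2])-[.5823,-.0196]
print("lane x,y",e@d,e@[-d[1],d[0]])
ps={n:eyes.camera(n) for n in("top","side")};pickle.dump(ps,open("p2.pkl","wb"))
t=[]
for n,(a,b,c,d) in(("top",(220,140,320,215)),("side",(220,120,320,195))):
    t.append(cv2.resize(ps[n]["pixels"][b:d,a:c],(400,300),interpolation=cv2.INTER_CUBIC))
cv2.imwrite("pics/g3.png",np.hstack(t)[:,:,::-1])
```

```text
[ 0.56788461 -0.12514612  0.07991374] [ 9.97598092e-01 -6.92672620e-02  2.90735680e-04  9.45460830e-05] [-0.70092489  0.42861682 -4.26613255] 0.007702846988902228
yaw 82.05619509194956
lane x,y -0.10652550386040753 -0.00032111503370798943
```

View pics/g3.png

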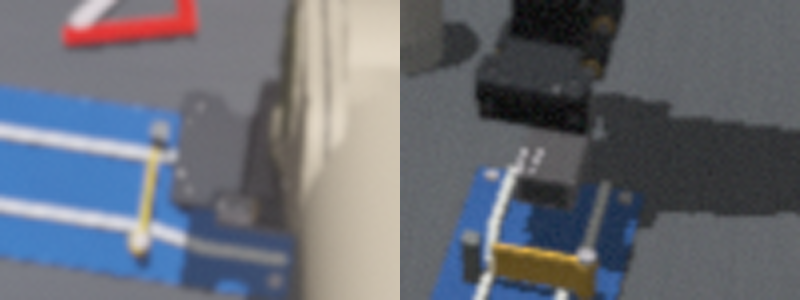

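Side tile: the bracket hovers over the mouth between the rails, in front of the yellow gate (545,270). Lowering.

Emit:
arm_command([
  {"slide": [0,0,-0.012],"rot": [0,0,0],"grip": 0},
  {"slide": [0,0,-0.01],"rot": [0,0,0],"grip": 0},
  {"slide": [0,0,-0.006],"rot": [0,0,0],"grip": 0},
  {"slide": [0,0,-0.003],"rot": [0,0,0],"grip": 0},
  {"slide": [0,0,-0.001],"rot": [0,0,0],"grip": 0},
  {"slide": [0,0,0],"rot": [0,0,0],"grip": 0},
  {"slide": [0,0,0],"rot": [0,0,0],"grip": 0},
  {"slide": [0,0,0],"rot": [0,0,0],"grip": 0},
])

```text
time: 8.1
ee_pos: [0.5678, -0.1252, 0.0478]
eef_rot: [0.998, -0.069, 0.0, 0.0]
ft_force: [0.6, -0.0, -4.1]
width: 0.0077
grip_force: 40.0
```

Emit:
arm_command([
  {"slide": [0,0,-0.001],"rot": [0,0,0],"grip": 0},
  {"slide": [0,0,0],"rot": [0,0,0],"grip": 0},
  {"slide": [0,0,0],"rot": [0,0,0],"grip": 0},
  {"slide": [0,0,0],"rot": [0,0,0],"grip": 0},
  {"slide": [0,0,0],"rot": [0,0,0],"grip": 0},
  {"slide": [0,0,0],"rot": [0,0,0],"grip": 0},
  {"slide": [0,0,0],"rot": [0,0,0],"grip": 0},
  {"slide": [0,0,0],"rot": [0,0,0],"grip": 0},
])

```text
time: 9.1
ee_pos: [0.5677, -0.1251, 0.0466]
eef_rot: [0.998, -0.069, 0.0, 0.0]
ft_force: [-0.1, 0.2, -4.5]
width: 0.0078
grip_force: 40.0
```

Emit:
arm_command([
  {"slide": [0,0,-0.0005],"rot": [0,0,0],"grip": 0},
  {"slide": [0,0,0],"rot": [0,0,0],"grip": 0},
  {"slide": [0,0,-0.0005],"rot": [0,0,0],"grip": 0},
  {"slide": [0,0,0],"rot": [0,0,0],"grip": 0},
  {"slide": [0,0,0],"rot": [0,0,0],"grip": 0},
  {"slide": [0,0,0],"rot": [0,0,0],"grip": 0},
  {"slide": [0,0,0],"rot": [0,0,0],"grip": 0},
  {"slide": [0,0,0],"rot": [0,0,0],"grip": 0},
])

```text
time: 10.1
ee_pos: [0.5678, -0.1252, 0.0458]
eef_rot: [0.998, -0.069, 0.0, 0.0]
ft_force: [-2.6, -0.2, 3.4]
width: 0.0073
grip_force: 40.0
```

Emit:
arm_command([
  {"slide": [0,0,0.0004],"rot": [0,0,0],"grip": 0},
  {"slide": [0.0008,0.0059,0],"rot": [0,0,0],"grip": 0},
  {"slide": [0.0008,0.0059,0],"rot": [0,0,0],"grip": 0},
  {"slide": [0.0008,0.0059,0],"rot": [0,0,0],"grip": 0},
  {"slide": [0.0008,0.0059,0],"rot": [0,0,0],"grip": 0},
  {"slide": [0.0008,0.0059,0],"rot": [0,0,0],"grip": 0},
  {"slide": [0.0008,0.0059,0],"rot": [0,0,0],"grip": 0},
  {"slide": [0.0005,0.0036,0],"rot": [0,0,0],"grip": 0},
])

```text
time: 11.1
ee_pos: [0.573, -0.0855, 0.0459]
eef_rot: [0.998, -0.069, -0.0, -0.0]
ft_force: [-0.5, -0.1, -2.5]
width: 0.0076
grip_force: 40.0
```

```bash
cat > s.py <<'E'
from h import *
s=sensors.read_state();print(s["ee_pos"].round(4),s["ft_force"].round(2),s["torque"].round(3),s["time"])
q=s["eef_rot"];d=np.array([np.cos(np.radians(82.05)),np.sin(np.radians(82.05))]);n=np.array([-d[1],d[0]]);e=np.array(s["ee_pos"][:2])-[.5823,-.0196]
f=s["ft_force"][:2];print("yaw",np.degrees(2*np.arctan2(q[1],q[0]))+90,"lane x,y",e@d,e@n,"f along,lat",f@d,f@n)
E
python3 s.py
```

```text
[ 0.573  -0.0855  0.0459] [-0.55 -0.1  -2.51] [-0.16   0.009  0.023] 11.1
yaw 82.08734324966665 lane x,y -0.06655438902582886 0.00012298502351142392 f along,lat -0.16998468083573037 0.5268430398799204
```

Emit:
arm_command([
  {"slide": [0.0004,0.003,0],"rot": [0,0,0],"grip": 0},
  {"slide": [0.0004,0.003,0],"rot": [0,0,0],"grip": 0},
  {"slide": [0.0004,0.003,0],"rot": [0,0,0],"grip": 0},
  {"slide": [0.0004,0.003,0],"rot": [0,0,0],"grip": 0},
  {"slide": [0.0004,0.003,0],"rot": [0,0,0],"grip": 0},
  {"slide": [0.0004,0.003,0],"rot": [0,0,0],"grip": 0},
  {"slide": [0.0004,0.003,0],"rot": [0,0,0],"grip": 0},
  {"slide": [0,0,0],"rot": [0,0,0],"grip": 0},
])

```text
time: 12.1
ee_pos: [0.5758, -0.0647, 0.046]
eef_rot: [0.998, -0.069, 0.0, -0.0]
ft_force: [0.5, -1.9, -3.6]
width: 0.0077
grip_force: 40.0
```

```bash
python3 s.py
```

```text
[ 0.5758 -0.0647  0.046 ] [ 0.47 -1.88 -3.58] [-0.387 -0.001  0.048] 12.1
yaw 82.08072237033308 lane x,y -0.045590271489749534 0.00016187189672165663 f along,lat -1.8018079510783134 -0.7216485966834179
```

Emit:
arm_command([
  {"slide": [0.0007,0.005,0],"rot": [0,0,0],"grip": 0},
  {"slide": [0.0007,0.005,0],"rot": [0,0,0],"grip": 0},
  {"slide": [0.0007,0.005,0],"rot": [0,0,0],"grip": 0},
  {"slide": [0.0007,0.005,0],"rot": [0,0,0],"grip": 0},
  {"slide": [0.0007,0.005,0],"rot": [0,0,0],"grip": 0},
  {"slide": [0.0007,0.005,0],"rot": [0,0,0],"grip": 0},
  {"slide": [0.0007,0.005,0],"rot": [0,0,0],"grip": 0},
  {"slide": [0.0007,0.005,0],"rot": [0,0,0],"grip": 0},
])

```text
time: 13.1
ee_pos: [0.5814, -0.0247, 0.046]
eef_rot: [0.998, -0.069, 0.0, -0.0]
ft_force: [1.4, -1.2, -4.2]
width: 0.0081
grip_force: 40.0
```

```bash
python3 s.py
python3 - <<'E'
from h import *
import pickle
ps=pickle.load(open("p0.pkl","rb"))
d=np.array([np.cos(np.radians(82.05)),np.sin(np.radians(82.05))]);O=np.array([.5823,-.0196])
for n,uv,z in(("top",(201.5,178),.034),("top",(199.9,178),.03),("side",(236,231.5),.034),("side",(236,234.5),.025)):
    print(n,z,(atz(ps[n],uv,z)[:2]-O)@d)
P,e=tri(ps["top"],(200.5,178),ps["side"],(236,232.5));print(P,e,(P[:2]-O)@d)
p=eyes.camera("side");a,b,c,dd=190,100,310,190
cv2.imwrite("pics/g4.png",cv2.resize(p["pixels"][b:dd+90,a:c+0],(480,720))[:600,:,::-1])
E
```

```text
[ 0.5814 -0.0247  0.046 ] [ 1.39 -1.18 -4.22] [-0.352 -0.166 -0.01 ] 13.1
yaw 82.06063738795945 lane x,y -0.005137568251232193 0.00014943332482572565 f along,lat -0.9781669521811878 -1.5418512804260855
top 0.034 0.16586125401039617
top 0.03 0.17109866283842265
side 0.034 0.16098350229526256
side 0.025 0.16420672930953464
[0.60395218 0.14701786 0.03984846] 0.0015442683147447653 0.1680112120315818
```

View pics/g4.png

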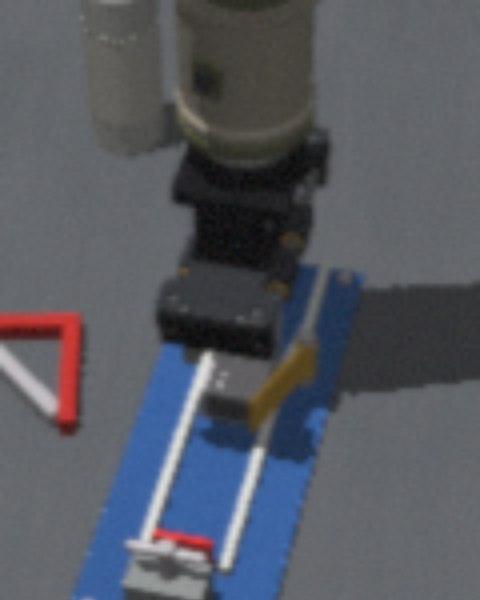

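The gate is open at about (285,380) and pushed aside by the bracket, which sits between the rails. The pad is at (185,540), with its face at about lane x = 0.163. Continuing.

Emit:
arm_command([
  {"slide": [0.0008,0.006,0],"rot": [0,0,0],"grip": 0},
  {"slide": [0.0008,0.006,0],"rot": [0,0,0],"grip": 0},
  {"slide": [0.0008,0.006,0],"rot": [0,0,0],"grip": 0},
  {"slide": [0.0008,0.006,0],"rot": [0,0,0],"grip": 0},
  {"slide": [0.0008,0.006,0],"rot": [0,0,0],"grip": 0},
  {"slide": [0.0008,0.006,0],"rot": [0,0,0],"grip": 0},
  {"slide": [0.0008,0.006,0],"rot": [0,0,0],"grip": 0},
  {"slide": [0.0008,0.006,0],"rot": [0,0,0],"grip": 0},
])

```text
time: 14.15
ee_pos: [0.5878, 0.0233, 0.046]
eef_rot: [0.998, -0.069, 0.0, 0.0]
ft_force: [0.3, -0.6, -4.5]
width: 0.0075
grip_force: 40.0
```

```bash
python3 s.py
```

```text
[0.5878 0.0233 0.046 ] [ 0.29 -0.56 -4.52] [-0.261 -0.211 -0.037] 14.15
yaw 82.05797393943989 lane x,y 0.04323337600153956 0.0004384740200128515 f along,lat -0.5163486496256847 -0.3616979893629351
```

Emit:
arm_command([
  {"slide": [0.0008,0.006,0],"rot": [0,0,0],"grip": 0},
  {"slide": [0.0008,0.006,0],"rot": [0,0,0],"grip": 0},
  {"slide": [0.0008,0.006,0],"rot": [0,0,0],"grip": 0},
  {"slide": [0.0008,0.006,0],"rot": [0,0,0],"grip": 0},
  {"slide": [0.0008,0.006,0],"rot": [0,0,0],"grip": 0},
  {"slide": [0.0008,0.006,0],"rot": [0,0,0],"grip": 0},
  {"slide": [0.0008,0.006,0],"rot": [0,0,0],"grip": 0},
  {"slide": [0.0004,0.003,0],"rot": [0,0,0],"grip": 0},
])

```text
time: 15.15
ee_pos: [0.5937, 0.0686, 0.0459]
eef_rot: [0.998, -0.069, -0.0, -0.0]
ft_force: [0.3, 0.4, -4.1]
width: 0.0077
grip_force: 40.0
```

```bash
python3 s.py
```

```text
[0.5937 0.0686 0.0459] [ 0.35  0.4  -4.12] [-0.124  0.076  0.035] 15.15
yaw 82.09236284776902 lane x,y 0.08891519122051808 0.0009075401017311235 f along,lat 0.43992903419062024 -0.2893137359392724
```

Emit:
arm_command([
  {"slide": [0.0003,0.002,0],"rot": [0,0,0],"grip": 0},
  {"slide": [0.0003,0.002,0],"rot": [0,0,0],"grip": 0},
  {"slide": [0.0003,0.002,0],"rot": [0,0,0],"grip": 0},
  {"slide": [0.0003,0.002,0],"rot": [0,0,0],"grip": 0},
  {"slide": [0.0002,0.001,0],"rot": [0,0,0],"grip": 0},
  {"slide": [0.0002,0.001,0],"rot": [0,0,0],"grip": 0},
  {"slide": [0.0002,0.001,0],"rot": [0,0,0],"grip": 0},
  {"slide": [0,0,0],"rot": [0,0,0],"grip": 0},
])

```text
time: 16.15
ee_pos: [0.5956, 0.079, 0.046]
eef_rot: [0.998, -0.069, -0.0, -0.0]
ft_force: [0.7, -0.1, -5.1]
width: 0.0079
grip_force: 40.0
```

Emit:
arm_command([
  {"slide": [0.0001,0.001,0],"rot": [0,0,0],"grip": 0},
  {"slide": [0.0001,0.0005,0],"rot": [0,0,0],"grip": 0},
  {"slide": [0,0,0],"rot": [0,0,0],"grip": 0},
  {"slide": [0,0,0],"rot": [0,0,0],"grip": 0},
  {"slide": [0,0,0],"rot": [0,0,0],"grip": 0},
  {"slide": [0,0,0],"rot": [0,0,0],"grip": 0},
  {"slide": [0,0,0],"rot": [0,0,0],"grip": 0},
  {"slide": [0,0,0],"rot": [0,0,0],"grip": 0},
])

```text
time: 17.15
ee_pos: [0.5958, 0.0804, 0.046]
eef_rot: [0.998, -0.069, -0.0, 0.0]
ft_force: [-1.0, -0.1, -3.9]
width: 0.0075
grip_force: 40.0
```

```bash
python3 s.py
```

```text
[0.5958 0.0804 0.046 ] [-0.97 -0.13 -3.89] [-0.035  0.038 -0.001] 17.15
yaw 82.0583289755655 lane x,y 0.10088892244833984 0.0004892905631444721 f along,lat -0.2633674513688495 0.9430981809944637
```

Nose is at 0.157. Creeping on, with readings at the end of each call.

Emit:
arm_command([
  {"slide": [0.0001,0.001,0],"rot": [0,0,0],"grip": 0},
  {"slide": [0.0001,0.0005,0],"rot": [0,0,0],"grip": 0},
  {"slide": [0.0001,0.0005,0],"rot": [0,0,0],"grip": 0},
  {"slide": [0.0001,0.0005,0],"rot": [0,0,0],"grip": 0},
  {"slide": [0,0,0],"rot": [0,0,0],"grip": 0},
  {"slide": [0,0,0],"rot": [0,0,0],"grip": 0},
  {"slide": [0,0,0],"rot": [0,0,0],"grip": 0},
  {"slide": [0,0,0],"rot": [0,0,0],"grip": 0},
])

```text
time: 18.15
ee_pos: [0.5962, 0.0829, 0.046]
eef_rot: [0.998, -0.069, 0.0, 0.0]
ft_force: [0.0, 0.5, -4.4]
width: 0.0078
grip_force: 40.0
```

Emit:
arm_command([
  {"slide": [0.0001,0.001,0],"rot": [0,0,0],"grip": 0},
  {"slide": [0.0001,0.0005,0],"rot": [0,0,0],"grip": 0},
  {"slide": [0,0,0],"rot": [0,0,0],"grip": 0},
  {"slide": [0,0,0],"rot": [0,0,0],"grip": 0},
  {"slide": [0,0,0],"rot": [0,0,0],"grip": 0},
  {"slide": [0,0,0],"rot": [0,0,0],"grip": 0},
  {"slide": [0,0,0],"rot": [0,0,0],"grip": 0},
  {"slide": [0,0,0],"rot": [0,0,0],"grip": 0},
])

```text
time: 19.15
ee_pos: [0.5964, 0.0844, 0.0459]
eef_rot: [0.998, -0.069, -0.0, 0.0]
ft_force: [0.4, 0.1, -3.4]
width: 0.0078
grip_force: 40.0
```

Emit:
arm_command([
  {"slide": [0.0001,0.001,0],"rot": [0,0,0],"grip": 0},
  {"slide": [0.0001,0.0005,0],"rot": [0,0,0],"grip": 0},
  {"slide": [0,0,0],"rot": [0,0,0],"grip": 0},
  {"slide": [0,0,0],"rot": [0,0,0],"grip": 0},
  {"slide": [0,0,0],"rot": [0,0,0],"grip": 0},
  {"slide": [0,0,0],"rot": [0,0,0],"grip": 0},
  {"slide": [0,0,0],"rot": [0,0,0],"grip": 0},
  {"slide": [0,0,0],"rot": [0,0,0],"grip": 0},
])

```text
time: 20.15
ee_pos: [0.5966, 0.0859, 0.046]
eef_rot: [0.998, -0.069, 0.0, 0.0]
ft_force: [-0.0, 0.7, -5.2]
width: 0.0077
grip_force: 40.0
```

```bash
python3 s.py
```

```text
[0.5966 0.0859 0.046 ] [-0.    0.71 -5.19] [-0.144 -0.015 -0.019] 20.15
yaw 82.0569318468814 lane x,y 0.1064567784272151 0.0004136335854401115 f along,lat 0.7040649686110407 0.10336515562203409
```

Emit:
arm_command([
  {"slide": [0.0001,0.001,0],"rot": [0,0,0],"grip": 0},
  {"slide": [0.0002,0.001,0],"rot": [0,0,0],"grip": 0},
  {"slide": [0,0,0],"rot": [0,0,0],"grip": 0},
  {"slide": [0,0,0],"rot": [0,0,0],"grip": 0},
  {"slide": [0,0,0],"rot": [0,0,0],"grip": 0},
  {"slide": [0,0,0],"rot": [0,0,0],"grip": 0},
  {"slide": [0,0,0],"rot": [0,0,0],"grip": 0},
  {"slide": [0,0,0],"rot": [0,0,0],"grip": 0},
])

```text
time: 21.15
ee_pos: [0.5969, 0.0878, 0.046]
eef_rot: [0.998, -0.069, 0.0, 0.0]
ft_force: [0.3, -0.2, -4.6]
width: 0.0077
grip_force: 40.0
```

```bash
python3 s.py
python3 - <<'E'
from h import *
p=eyes.camera("side");a,b,c,d=200,140,290,275
cv2.imwrite("pics/g5.png",cv2.resize(p["pixels"][b:d,a:c],(400,600),interpolation=cv2.INTER_CUBIC)[:,:,::-1])
E
```

```text
[0.5969 0.0878 0.046 ] [ 0.32 -0.18 -4.55] [-0.101  0.003  0.069] 21.15
yaw 82.05274275757316 lane x,y 0.10843587775414507 0.00039276145120508733 f along,lat -0.13284567297497493 -0.3435679751270135
```

View pics/g5.png

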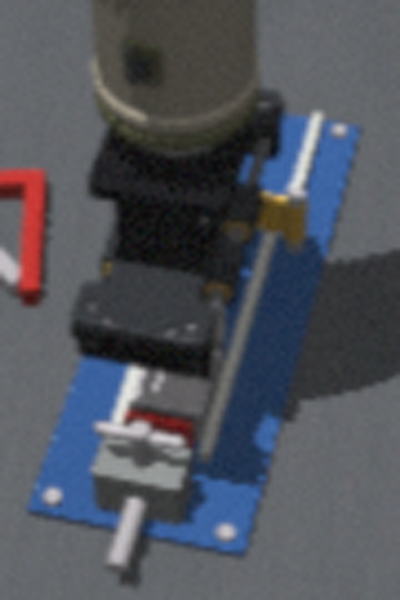

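Nose is just short of the red pad (160,425), and the gate at (280,215) has closed behind. Continuing to creep.

Emit:
arm_command([
  {"slide": [0.0001,0.001,0],"rot": [0,0,0],"grip": 0},
  {"slide": [0.0002,0.001,0],"rot": [0,0,0],"grip": 0},
  {"slide": [0,0,0],"rot": [0,0,0],"grip": 0},
  {"slide": [0,0,0],"rot": [0,0,0],"grip": 0},
  {"slide": [0,0,0],"rot": [0,0,0],"grip": 0},
  {"slide": [0,0,0],"rot": [0,0,0],"grip": 0},
  {"slide": [0,0,0],"rot": [0,0,0],"grip": 0},
  {"slide": [0,0,0],"rot": [0,0,0],"grip": 0},
])

```text
time: 22.2
ee_pos: [0.5972, 0.0899, 0.046]
eef_rot: [0.998, -0.069, 0.0, 0.0]
ft_force: [0.4, 0.7, -4.4]
width: 0.0077
grip_force: 40.0
```

```bash
python3 s.py
```

```text
[0.5972 0.0899 0.046 ] [ 0.41  0.74 -4.41] [-0.047  0.05  -0.015] 22.2
yaw 82.0563014284542 lane x,y 0.11048482052288724 0.00037331460890669077 f along,lat 0.7866629847117621 -0.3014180613654924
```

Emit:
arm_command([
  {"slide": [0.0001,0.001,0],"rot": [0,0,0],"grip": 0},
  {"slide": [0.0002,0.001,0],"rot": [0,0,0],"grip": 0},
  {"slide": [0,0,0],"rot": [0,0,0],"grip": 0},
  {"slide": [0,0,0],"rot": [0,0,0],"grip": 0},
  {"slide": [0,0,0],"rot": [0,0,0],"grip": 0},
  {"slide": [0,0,0],"rot": [0,0,0],"grip": 0},
  {"slide": [0,0,0],"rot": [0,0,0],"grip": 0},
  {"slide": [0,0,0],"rot": [0,0,0],"grip": 0},
])

```text
time: 23.2
ee_pos: [0.5975, 0.0919, 0.046]
eef_rot: [0.998, -0.069, 0.0, 0.0]
ft_force: [0.4, -0.5, -4.4]
width: 0.0079
grip_force: 40.0
```

```bash
python3 s.py
```

```text
[0.5975 0.0919 0.046 ] [ 0.44 -0.52 -4.41] [-0.083  0.068  0.055] 23.2
yaw 82.05776455568518 lane x,y 0.11250353662348128 0.0003581895300897038 f along,lat -0.45855177077374354 -0.5048753033225318
```

Emit:
arm_command([
  {"slide": [0.0001,0.001,0],"rot": [0,0,0],"grip": 0},
  {"slide": [0.0002,0.001,0],"rot": [0,0,0],"grip": 0},
  {"slide": [0,0,0],"rot": [0,0,0],"grip": 0},
  {"slide": [0,0,0],"rot": [0,0,0],"grip": 0},
  {"slide": [0,0,0],"rot": [0,0,0],"grip": 0},
  {"slide": [0,0,0],"rot": [0,0,0],"grip": 0},
  {"slide": [0,0,0],"rot": [0,0,0],"grip": 0},
  {"slide": [0,0,0],"rot": [0,0,0],"grip": 0},
])

```text
time: 24.2
ee_pos: [0.5978, 0.0938, 0.046]
eef_rot: [0.998, -0.069, -0.0, 0.0]
ft_force: [0.2, -1.9, -3.6]
width: 0.0075
grip_force: 40.0
```

```bash
python3 s.py
```

```text
[0.5978 0.0938 0.046 ] [ 0.23 -1.9  -3.59] [-0.513  0.248 -0.036] 24.2
yaw 82.0504398973352 lane x,y 0.11442876047309992 0.0003613263700823011 f along,lat -1.854891851380612 -0.49077111401727663
```

Emit:
arm_command([
  {"slide": [0.0001,0.0005,0],"rot": [0,0,0],"grip": 0},
  {"slide": [0.0001,0.0005,0],"rot": [0,0,0],"grip": 0},
  {"slide": [0,0,0],"rot": [0,0,0],"grip": 0},
  {"slide": [0,0,0],"rot": [0,0,0],"grip": 0},
  {"slide": [0,0,0],"rot": [0,0,0],"grip": 0},
  {"slide": [0,0,0],"rot": [0,0,0],"grip": 0},
  {"slide": [0,0,0],"rot": [0,0,0],"grip": 0},
  {"slide": [0,0,0],"rot": [0,0,0],"grip": 0},
])

```text
time: 25.2
ee_pos: [0.5979, 0.0942, 0.046]
eef_rot: [0.998, -0.07, -0.0, 0.0]
ft_force: [-2.5, -4.7, -1.0]
width: 0.0075
grip_force: 40.0
```

```bash
python3 s.py
```

```text
[0.5979 0.0942 0.046 ] [-2.49 -4.73 -0.98] [-1.006  0.47   0.052] 25.2
yaw 82.02915304577938 lane x,y 0.11487498376895738 0.00033253798438801 f along,lat -5.031027865121632 1.8067065652702625
```

Emit:
arm_command([
  {"slide": [0.0001,0.0005,0],"rot": [0,0,0],"grip": 0},
  {"slide": [0.0001,0.0005,0],"rot": [0,0,0],"grip": 0},
  {"slide": [0,0.0002,0],"rot": [0,0,0],"grip": 0},
  {"slide": [0,0,0],"rot": [0,0,0],"grip": 0},
  {"slide": [0,0,0],"rot": [0,0,0],"grip": 0},
  {"slide": [0,0,0],"rot": [0,0,0],"grip": 0},
  {"slide": [0,0,0],"rot": [0,0,0],"grip": 0},
  {"slide": [0,0,0],"rot": [0,0,0],"grip": 0},
])

```text
time: 26.2
ee_pos: [0.598, 0.0945, 0.046]
eef_rot: [0.998, -0.07, -0.0, 0.001]
ft_force: [-3.6, -6.4, 0.7]
width: 0.0075
grip_force: 40.0
```

```bash
python3 s.py
```

```text
[0.598  0.0945 0.046 ] [-3.62 -6.44  0.72] [-1.601  0.852  0.069] 26.2
yaw 81.99670128123786 lane x,y 0.11520946067198304 0.00026496056850692774 f along,lat -6.882913435013734 2.691640230510873
```

Emit:
arm_command([
  {"slide": [0,0.0005,0],"rot": [0,0,0],"grip": 0},
  {"slide": [0,0.0005,0],"rot": [0,0,0],"grip": 0},
  {"slide": [0,0.0005,0],"rot": [0,0,0],"grip": 0},
  {"slide": [0,0,0],"rot": [0,0,0],"grip": 0},
  {"slide": [0,0,0],"rot": [0,0,0],"grip": 0},
  {"slide": [0,0,0],"rot": [0,0,0],"grip": 0},
  {"slide": [0,0,0],"rot": [0,0,0],"grip": 0},
  {"slide": [0,0,0],"rot": [0,0,0],"grip": 0},
])

```text
time: 27.2
ee_pos: [0.598, 0.095, 0.0461]
eef_rot: [0.998, -0.07, -0.0, 0.002]
ft_force: [-4.6, -9.8, 1.7]
width: 0.0077
grip_force: 40.0
```

```bash
python3 s.py
```

```text
[0.598  0.095  0.0461] [-4.65 -9.76  1.73] [-2.182  0.953  0.101] 27.2
yaw 81.9574441535157 lane x,y 0.11569665468974401 0.0002699085291075246 f along,lat -10.30463571278729 3.254369514330819
```

About 10 N pressed. Easing to a light contact before release.

Emit:
arm_command([
  {"slide": [0,0,0],"rot": [0,0,0],"grip": 0},
  {"slide": [-0.0001,-0.0005,0],"rot": [0,0,0],"grip": 0},
  {"slide": [-0.0001,-0.0005,0],"rot": [0,0,0],"grip": 0},
  {"slide": [-0.0001,-0.0005,0],"rot": [0,0,0],"grip": 0},
  {"slide": [0,-0.0005,0],"rot": [0,0,0],"grip": 0},
  {"slide": [0,0,0],"rot": [0,0,0],"grip": 0},
  {"slide": [0,0,0],"rot": [0,0,0],"grip": 0},
  {"slide": [0,0,0],"rot": [0,0,0],"grip": 0},
])

```text
time: 28.2
ee_pos: [0.5979, 0.0945, 0.046]
eef_rot: [0.998, -0.07, -0.0, 0.001]
ft_force: [-2.1, -4.5, -1.3]
width: 0.0076
grip_force: 40.0
```

```bash
python3 s.py
```

```text
[0.5979 0.0945 0.046 ] [-2.12 -4.51 -1.29] [-1.27   0.506  0.045] 28.2
yaw 82.01426199807854 lane x,y 0.11516775860083789 0.00034180059712264453 f along,lat -4.7640381012507085 1.4800608013348737
```

Emit:
arm_command([
  {"slide": [-0.0001,-0.0005,0],"rot": [0,0,0],"grip": 0},
  {"slide": [0,-0.0005,0],"rot": [0,0,0],"grip": 0},
  {"slide": [0,0,0],"rot": [0,0,0],"grip": 0},
  {"slide": [0,0,0],"rot": [0,0,0],"grip": 0},
  {"slide": [0,0,0],"rot": [0,0,0],"grip": 0},
  {"slide": [0,0,0],"rot": [0,0,0],"grip": 0},
  {"slide": [0,0,0],"rot": [0,0,0],"grip": 0},
  {"slide": [0,0,0],"rot": [0,0,0],"grip": 0},
], newtons=20)

```text
time: 29.2
ee_pos: [0.5978, 0.0943, 0.046]
eef_rot: [0.998, -0.069, -0.0, 0.0]
ft_force: [-1.7, -5.4, -2.9]
width: 0.0079
grip_force: 20.0
```

```bash
python3 s.py
```

```text
[0.5978 0.0943 0.046 ] [-1.68 -5.44 -2.9 ] [-1.171  0.305  0.056] 29.2
yaw 82.04620879795115 lane x,y 0.11493361378110434 0.0003963191809007354 f along,lat -5.619209940807897 0.9082643837228084
```

Emit:
arm_command([
  {"slide": [-0.0001,-0.0004,0],"rot": [0,0,0],"grip": 0},
  {"slide": [0,-0.0004,0],"rot": [0,0,0],"grip": 0},
  {"slide": [0,0,0],"rot": [0,0,0],"grip": 0},
  {"slide": [0,0,0],"rot": [0,0,0],"grip": 0},
  {"slide": [0,0,0],"rot": [0,0,0],"grip": 0},
  {"slide": [0,0,0],"rot": [0,0,0],"grip": 0},
  {"slide": [0,0,0],"rot": [0,0,0],"grip": 0},
  {"slide": [0,0,0],"rot": [0,0,0],"grip": 0},
])

```text
time: 30.2
ee_pos: [0.5977, 0.0939, 0.046]
eef_rot: [0.998, -0.069, 0.0, -0.0]
ft_force: [0.4, -2.9, -3.0]
width: 0.0078
grip_force: 20.0
```

```bash
python3 s.py
```

```text
[0.5977 0.0939 0.046 ] [ 0.39 -2.9  -3.02] [-0.486 -0.021 -0.042] 30.2
yaw 82.06044173169434 lane x,y 0.11452402455063564 0.0004440026284055894 f along,lat -2.8226184308739324 -0.7843363089142866
```

Emit:
arm_command([
  {"slide": [0,0,-0.0002],"rot": [0,0,0],"grip": 0},
  {"slide": [0,0,0],"rot": [0,0,0],"grip": 0.12},
  {"slide": [0,0,0],"rot": [0,0,0],"grip": 0.2},
  {"slide": [0,0,0],"rot": [0,0,0],"grip": 0.3},
  {"slide": [0,0,0],"rot": [0,0,0],"grip": 0.35},
  {"slide": [0,0,0],"rot": [0,0,0],"grip": 0.35},
  {"slide": [0,0,0],"rot": [0,0,0],"grip": 0.35},
  {"slide": [0,0,0],"rot": [0,0,0],"grip": 0.35},
], newtons=5)

```text
time: 31.2
ee_pos: [0.5977, 0.0938, 0.0458]
eef_rot: [0.998, -0.069, 0.0, 0.0]
ft_force: [0.1, 0.3, 0.0]
width: 0.0303
grip_force: 0.0
```

Emit:
arm_command([
  {"slide": [0,0,0.01],"rot": [0,0,0],"grip": 0.35},
  {"slide": [0,0,0.02],"rot": [0,0,0],"grip": 0.35},
  {"slide": [0,0,0.03],"rot": [0,0,0],"grip": 0.35},
  {"slide": [0,0,0.04],"rot": [0,0,0],"grip": 0.35},
  {"slide": [0,0,0.04],"rot": [0,0,0],"grip": 0.35},
  {"slide": [0,0,0.03],"rot": [0,0,0],"grip": 0.35},
  {"slide": [0,0,0.02],"rot": [0,0,0],"grip": 0.35},
  {"slide": [0,0,0],"rot": [0,0,0],"grip": 0.35},
])

```text
time: 32.2
ee_pos: [0.5986, 0.0942, 0.2388]
eef_rot: [0.998, -0.069, 0.002, -0.0]
ft_force: [0.3, 0.3, -0.8]
width: 0.0305
grip_force: 0.0
```

Emit:
arm_command([
  {"slide": [-0.03,-0.03,0.01],"rot": [0,0,0],"grip": 0.35},
  {"slide": [-0.03,-0.03,0.01],"rot": [0,0,0],"grip": 0.35},
  {"slide": [-0.03,-0.03,0],"rot": [0,0,0],"grip": 0.35},
  {"slide": [-0.03,-0.03,0],"rot": [0,0,0],"grip": 0.35},
  {"slide": [-0.02,-0.03,0],"rot": [0,0,0],"grip": 0.35},
  {"slide": [0,-0.03,0],"rot": [0,0,0],"grip": 0.35},
  {"slide": [0,-0.03,0],"rot": [0,0,0],"grip": 0.35},
  {"slide": [0,0,0],"rot": [0,0,0],"grip": 0.35},
])

```text
time: 33.2
ee_pos: [0.4569, -0.1184, 0.2552]
eef_rot: [0.997, -0.071, -0.001, 0.0]
ft_force: [0.9, 0.6, 0.4]
width: 0.0305
grip_force: 0.0
```

```bash
python3 s.py
python3 - <<'E'
from h import *
t=[]
for n,(a,b,c,d) in(("top",(170,145,310,220)),("side",(190,155,290,275))):
    p=eyes.camera(n);t.append(cv2.resize(p["pixels"][b:d,a:c],(400,300 if n=="top" else 480),interpolation=cv2.INTER_CUBIC))
t[0]=np.vstack([t[0],np.zeros((180,400,3),np.uint8)])
cv2.imwrite("pics/g6.png",np.hstack(t)[:,:,::-1])
E
```

```text
[ 0.4569 -0.1184  0.2552] [0.87 0.6  0.38] [ 0.094 -0.028 -0.009] 33.2
yaw 81.83869484902573 lane x,y -0.11515774684990154 0.11053290394307991 f along,lat 0.7106198926999923 -0.7755516274909658
```

View pics/g6.png

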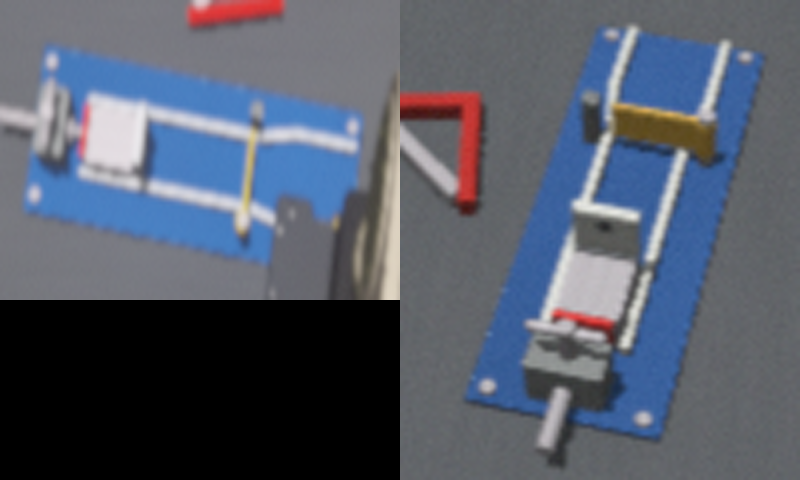

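The bracket sits square against the red pad in both tiles ((85,130) top, (585,320) side), the gate is shut, and the arm is clear. Handing in.

```bash
python3 -c "
from bench import order;print(order.close_job())"
```

```text
the job is handed in; nothing more can be done
None
```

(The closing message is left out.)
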